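Clamp, test and unclamp a display driver board

ROBOT

A 6-joint arm with a two-finger parallel gripper is mounted at the origin on the work surface. World frame = base frame: x ahead of the robot, y to its left, z up, the work surface at z = 0. Lengths are in m, angles in rad, forces in N, time in s.
With the tool pointing down it reaches from about 0.3 to 0.825 m from the base axis. Payload 5.4 kg.
Tool frame: the origin (TCP) lies at the very end of the fingers, on their centre line; the grasp point (between the pads) lies 19 mm behind it; z points along the fingers, y is the line along which they close (so a half turn about z gives the same grasp; the last joint's range is limited). The gripper opens to 92 mm and grips with 3 to 60 N. Pads are 20 mm wide; open, the fingers measure 128 mm over their backs; the gripper's body (75 mm by 189 mm) begins 69 mm behind the grasp point.
Start: joints at [-1.317, 0.158, 1.597, -0, 1.386, -0.21], TCP at [0.257, -0.514, 0.193] pointing down, gripper open.
Joint ranges: [-2.91, 2.91], [-0.94, 2.29], [0.18, 2.7], [-1.29, 4.43], [0.17, 2.64], [-3, 3]. Speed limits (rad/s): [2.57, 2.57, 3.14, 3.14, 3.14, 3.14].

INTERFACE

Orientations are given as a rotation vector (axis times angle).
In Python, from workcell import bot gives the robot as it stands. Calls block until the motion is done:
- bot.goto(position, orientation): joint-space move of the TCP to a pose.
- bot.line_to(position, rot=None, max_speed=0.15): straight line of the TCP; rot=None keeps the orientation; max_speed is the mean speed in m/s.
- bot.set_joints(angles): joint-space move.
- bot.set_gripper(opening, newtons=None): opening from 0.0 (shut) to 1.0 (fully open); newtons is the grip in N (None keeps the last); returns when the fingers have stopped.
- bot.hold(seconds).
- bot.inverse_kinematics(position, orientation): joint angles nearest the present ones, or None.
- bot.read_camera(name): name is "side" or "top" or "wrist"; returns a dict with "pixels" (480x640x3 uint8, blue, green, red), "fx", "fy", "cx", "cy" (pixels), "R" (3x3) and "t" (3): a world point X has camera coordinates R X + t. Camera axes: x right, y down, z forward; pixel columns grow to the right and rows downward; lengths in m; the calibration is good to about 2 mm. A picture is of the moment at which its call begins. There is no depth.
A pose or a line that the arm cannot do raises bot.MotionError and nothing moves.
- bot.job_done(): hands the job in; it is judged then, once.
Readings, each from a call of its own:
- bot.current_clock(): time.
- bot.current_joints(): joint angles.
- bot.current_joint_vel(): joint speeds.
- bot.current_effort(): joint torques, N m.
- bot.current_ee_pos(): TCP position.
- bot.current_tool_rot(): TCP orientation.
- bot.current_contact_force(): force on the tool from outside, world axes, zero at the start.
- bot.current_ft_torque(): the same for the moment, N m.
- bot.current_opening(): opening from 0.0 (shut) to 1.0 (fully open).
- bot.current_grip_force(): force on a finger pad.
Only numpy, scipy, OpenCV 4.12 (cv2) and the standard library are available. Lean on these libraries where they do the work, as an engineer would, in place of code of your own. Each camera call takes 0.05 s, during which the arm holds its last target. There are 200 camera calls.

TASK

Test the green driver board in its nest: without lifting it off its rails, slide it fully home against the black contact block, swing the red-handled toggle clamp over centre so that it locks and holds the board down by itself, and then press the green start button all the way down. After that swing the clamp fully open again, slide the board back to the yellow stops at the load end of the nest and let go of everything. Leave the tape roll, the power unit and the screwdriver where they lie.

Things in the scene. Friction and masses are not known exactly. Their poses are not given: they have to be found in the camera images.
- nest: Fixed test nest, grey rails on a plate 146 (x) x 355 (y) mm. Origin on the table, on its centre line, under the middle of the board when home. +y: slide direction to home (contact block and clamp end); z up. The board lies on ledges 40 mm above the table, 88 mm free between them down to the plate's top at z = 18 mm. Guide fences beside it, to z = 50 mm, outer faces at x = +-68 mm.
- home_stop (a point): On the face of the black contact block, at the height of the board's underside: the board's leading (+y) edge butts here when home. The block reaches from 9 mm in front of the face (jaws) to 20 mm behind it, up to 56 mm above the table. Nest frame: y = 85, z = 40 mm.
- load_stop (a point): Midway between the two yellow load-end stops (46 mm above the table), on the line of their faces: the board's trailing (-y) edge meets it at the load end. Nest frame: y = -166, z = 40 mm.
- board: Loose green circuit board 110 (x) x 170 (y) x 2.4 mm, 0.2 to 0.33 kg, parts up to 13 mm tall. Origin: centre of its underside; axes as the nest's. In the nest frame y = 0 home, -81 mm at the load stops, z = 40 mm. About 1 mm play each side, sliding friction 1 to 3 N. The clamp's pad lands on the bare tinned square 48 mm ahead (+y) of the origin.
- window (a point): Centre, at the underside, of the rectangular window right through the board, 50 (x) by 48 mm (y), 36 mm behind (-y) the board's origin: a fingertip in it can push or draw the board. 22 mm of free depth below.
- clamp_handle (a joint): Toggle clamp handle, the angle to the link it folds against, rad: 0 fully open (start), 2.15 dead centre, 2.35 locked on its stop. Past dead centre it snaps into the lock and holds; before it, it springs back. At the grip it takes up to about 8 N, mostly in the last 20 mm before dead centre, which lies 12 mm of grip travel before the lock; unlocking takes as much.
- handle_grip (a point): Middle of the handle's red grip (20 mm wide in x, 12 thick, 70 long, round end), always at x = 0 in the nest. On its circle: y = 219, z = 129 mm open (handle leaning back to +y, end 25 degrees above level), y = 156, z = 175 halfway (64 degrees), y = 82, z = 176 locked (leaning 20 degrees forward, to -y). The vertical plane of swing is the nest's y-z plane.
- handle_centre (a point): Point fixed in the nest about which the grip's middle runs on a circle of radius 123 mm, in the plane x = 0; nest frame y = 118, z = 58 mm. The clamp's metal foot and pivots are here (25 mm wide in x).
- handle_end (a point): Centre of the handle's round end (radius 6 mm), 32 mm beyond the grip's middle: nest frame y = 248, z = 143 mm open; y = 170, z = 204 halfway; y = 71, z = 206 locked.
- clamp_foot: The clamp's sprung spindle with a black rubber pad 20 mm across; origin on the clamp's steel arm, 75 mm from the arm pivot. Locked, the pad sits on the board at nest y = 48 mm and presses with about 12 N. Open, the raised arm and spindle keep to nest y > 50 mm, up to z = 160 mm.
- start_button_top (a point): Centre of the top of the green start button (30 mm across), 65 mm above the table, on the fixed grey start box (80 x 90 x 45 mm). Pressed straight down.
- start_button (a joint): Start button travel, m: 0 out, 0.006 fully down; spring, 1.5 N at first, 5 N fully down; comes back by itself.
- tape: Roll of white tape lying flat, 100 mm across, 24 mm high; origin at the centre of its underside. To be left alone.
- power_unit: Silver power unit 60 x 120 x 30 mm lying beyond the nest; origin at the centre of its underside. To be left alone.
- screwdriver: Screwdriver with red handle, 200 mm long, 26 mm thick, lying beyond the nest; origin at its middle, on the table. To be left alone.
Mind the look-alikes: they are no part of the job. Leave any blue look-alike of the board alone.

How it is judged:
By the outcome, as a careful person would: the job done as asked, in the order asked, and still so for the second after the job is handed in, with the robot touching nothing.
It also fails if it takes over 69 s, if anything falls off the work surface, if the arm or the gripper's body presses on something with over 40 N, if the wrist force passes 120 N, or if a joint passes its speed limit or range.

## Working session

There is one attempt and no reset: what is moved stays moved. The work goes in short steps, each a Python script; the robot and the scene stay as the last script left them, time stands still between calls to the robot, and variables do not carry over. Pictures are saved under pics/ and viewed, at most 10 in all, crops included, and the job is handed in when it is done.

```bash
ls; mkdir -p pics; python3 - <<'E'
from workcell import bot
import cv2,numpy as np,pickle
d={}
for n in("top","side"):
    c=bot.read_camera(n); d[n]=c; cv2.imwrite(f"pics/{n}0.png",c["pixels"])
    print(n,c["fx"],c["cx"],c["cy"],np.round(c["R"],3).tolist(),np.round(c["t"],3), np.round(-c["R"].T@c["t"],3))
pickle.dump(d,open("cam0.pkl","wb"))
print(bot.current_clock(),bot.current_ee_pos(),bot.current_tool_rot())
E
```

```text
pics
top 531.5111736278045 310.6369057237376 245.75278508727123 [[-0.029, -1.0, 0.0], [-0.981, 0.028, -0.192], [0.191, -0.006, -0.981]] [0.003 0.527 1.048] [ 0.316 -0.006  1.129]
side 621.2374996261822 319.2044671916196 236.3827109184845 [[-0.91, -0.414, 0.006], [-0.277, 0.598, -0.752], [0.307, -0.687, -0.659]] [0.458 0.239 1.19 ] [0.118 0.864 0.961]
0.1 [ 0.25704881 -0.51368624  0.1919322 ] [-3.05589275e+00 -7.21640428e-01  7.32578970e-05]
```

View pics/top0.png

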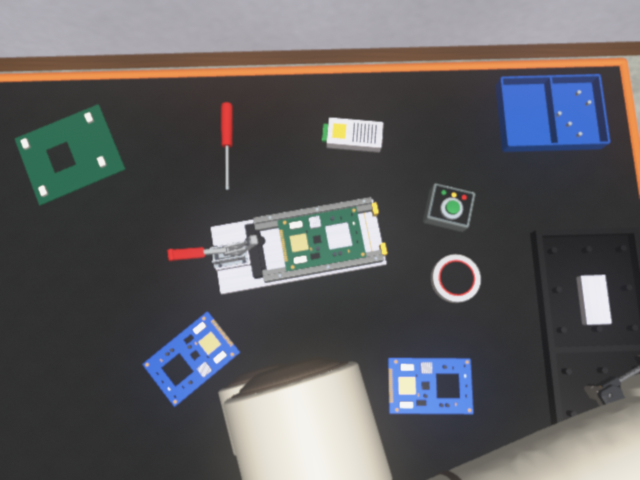

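View pics/side0.png

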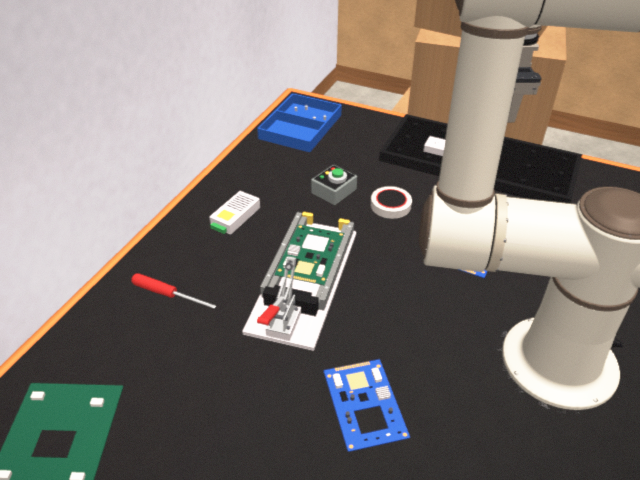

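Top view: the nest is at about (300,245), with home to the left. Board candidates: green board in the nest (320,240), loose green plate (70,155), blue boards (190,358) and (430,385). I choose the one in the nest. Button candidates: the large green cap (453,208), not the small green lamp (443,193) or the green end of the power unit (325,132). Red grip candidates: (186,254) on the clamp, versus the screwdriver (227,125). Next is a close crop.

```bash
python3 - <<'E'
import cv2,numpy as np,pickle
d=pickle.load(open("cam0.pkl","rb"))
a=cv2.resize(d["top"]["pixels"][185:305,155:405],None,fx=3.2,fy=3.2,interpolation=cv2.INTER_CUBIC)[:380]
b=cv2.resize(d["side"]["pixels"][155:355,200:440],None,fx=1.1*2,fy=1.1*2,interpolation=cv2.INTER_CUBIC)
cv2.imwrite("pics/c1.png",a);cv2.imwrite("pics/c2.png",b);print(a.shape,b.shape)
E
```

```text
(380, 800, 3) (440, 528, 3)
```

View pics/c1.png

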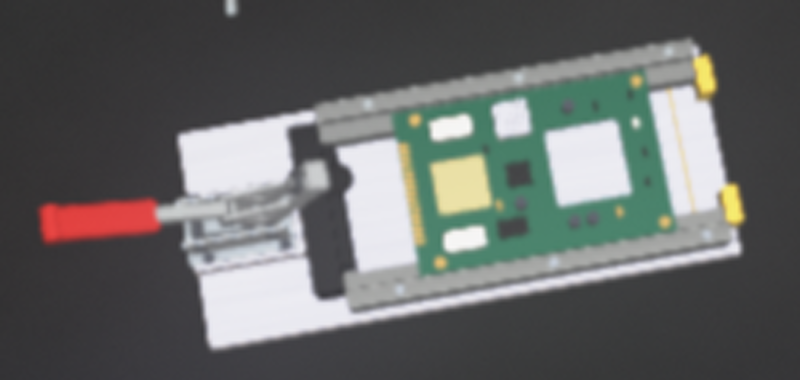

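View pics/c2.png

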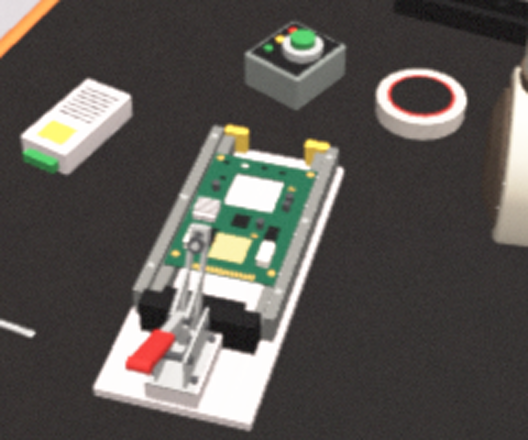

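Top crop: the board lies between the rails, roughly 15–20 mm short of the yellow stops. Its window is at crop (588,163), i.e. full image (339,236). The gold square is at (460,184), the clamp is open, and its red grip is at (100,220). The side crop agrees, and the button cap is at (303,38) there. Now to measure.

```bash
cat > h.py <<'E'
import numpy as np,cv2,pickle
def ray(c,uv):
    u,v=uv; d=c["R"].T@np.array([(u-c["cx"])/c["fx"],(v-c["cy"])/c["fy"],1.]); return -c["R"].T@c["t"],d
def plane(c,uv,z):
    o,d=ray(c,uv); return o+d*(z-o[2])/d[2]
def tri(c1,p1,c2,p2):
    o1,d1=ray(c1,p1);o2,d2=ray(c2,p2)
    s=np.linalg.lstsq(np.c_[d1,-d2],o2-o1,rcond=None)[0]
    a,b=o1+s[0]*d1,o2+s[1]*d2; return (a+b)/2,np.linalg.norm(a-b)
def blob(img,lo,hi,box):
    """largest blob in HSV range inside box x0,y0,x1,y1: contour in full pixels"""
    x0,y0,x1,y1=box; m=cv2.inRange(cv2.cvtColor(img[y0:y1,x0:x1],cv2.COLOR_BGR2HSV),lo,hi)
    cs,_=cv2.findContours(m,cv2.RETR_EXTERNAL,cv2.CHAIN_APPROX_NONE)
    return [q.reshape(-1,2)+[x0,y0] for q in sorted(cs,key=cv2.contourArea,reverse=True)]
def cen(q):
    m=cv2.moments(q.reshape(-1,1,2).astype(np.int32)); return np.array([m["m10"],m["m01"]])/m["m00"]
E
python3 - <<'E'
from h import *
d=pickle.load(open("cam0.pkl","rb"));T,S=d["top"],d["side"]
G=((50,90,40),(90,255,255));R0=((0,150,80),(6,255,255));Y=((18,150,120),(32,255,255))
# board
for n,c,box in(("top",T,(265,195,375,285)),("side",S,(260,220,360,300))):
    q=blob(c["pixels"],*G,box)[0]; h=cv2.convexHull(q.astype(np.int32)).reshape(-1,2)
    w=np.array([plane(c,p,.0424)[:2] for p in h],np.float32); print(n,"board",cv2.minAreaRect(w))
# window & gold square in top at z 42.4
q=blob(T["pixels"],(0,0,170),(180,60,255),(320,216,360,256))[0]; print("win",cen(q),plane(T,cen(q),.0424),cv2.minAreaRect(np.array([plane(T,p,.0424)[:2] for p in q],np.float32)))
q=blob(T["pixels"],(18,60,120),(32,255,255),(286,228,312,256))[0]; print("gold",cen(q),plane(T,cen(q),.0424))
for p in blob(T["pixels"],*Y,(365,195,395,262))[:2]: print("yel",cen(p),plane(T,cen(p),.046), p.min(0),p.max(0))
# grip
a=cen(blob(T["pixels"],*R0,(160,235,215,270))[0]);b=cen(blob(S["pixels"],*R0,(250,290,300,335))[0]);print("grip",a,b,tri(T,a,S,b))
# button
a=cen(blob(T["pixels"],*G,(440,196,470,225))[0]);b=cen(blob(S["pixels"],*G,(325,160,352,188))[0]);print("btn",a,b,tri(T,a,S,b),plane(T,a,.065),plane(S,b,.065))
# plate long lower edge and left edge, z=.018
g=cv2.GaussianBlur(cv2.cvtColor(T["pixels"],cv2.COLOR_BGR2GRAY),(3,3),0).astype(float)
def edge(p0,p1,n,half=6):
    out=[];p0,p1=np.array(p0,float),np.array(p1,float);t=(p1-p0)/np.linalg.norm(p1-p0);nn=np.array([-t[1],t[0]])
    for k in np.linspace(.08,.92,n):
        s=np.arange(-half,half+.1,.25);P=p0+(p1-p0)*k+s[:,None]*nn
        v=cv2.remap(g.astype(np.float32),P[:,0].astype(np.float32),P[:,1].astype(np.float32),1).ravel()
        i=np.abs(np.gradient(v)).argmax(); out.append(P[i])
    return np.array(out)
for nm,p0,p1 in(("long",(220.6,293.8),(386,264)),("left",(211.2,226.5),(220.6,293.8))):
    W=np.array([plane(T,p,.018)[:2] for p in edge(p0,p1,40)],np.float32)
    print(nm,cv2.fitLine(W,cv2.DIST_HUBER,0,.001,.001).ravel())
E
```

```text
top board ((0.5436305999755859, -0.034552522003650665), (0.10698908567428589, 0.1652321219444275), 8.657748222351074)
side board ((0.5420456528663635, -0.03624752163887024), (0.10818453133106232, 0.16923122107982635), 8.764128684997559)
win [338.18341308 235.523126  ] [ 0.54825867 -0.07032608  0.0424    ] ((0.5484864711761475, -0.07030171900987625), (0.05135105550289154, 0.04964887723326683), 9.101823806762695)
gold [298.59502262 242.27073906] [0.53625445 0.01276777 0.0424    ]
yel [374.33333333 212.66666667] [ 0.594396   -0.14796639  0.046     ] [373 210] [377 213]
yel [nan nan] [nan nan nan] [375 203] [375 203]
grip [184.59612519 253.38052658] [268.0984456  314.37392055] (array([0.50137434, 0.22862021, 0.13132701]), np.float64(0.0030985185278649334))
btn [452.37391304 206.95217391] [337.26463104 172.1653944 ] (array([ 0.59555786, -0.3075412 ,  0.06586885]), np.float64(0.002524286846313423)) [ 0.59704826 -0.30753769  0.065     ] [ 0.59469858 -0.30869543  0.065     ]
long [ 0.15022634 -0.98865163  0.4616035   0.00949226]
left [0.9870641  0.16032603 0.50964093 0.19299145]h.py:16: RuntimeWarning: invalid value encountered in divide
  m=cv2.moments(q.reshape(-1,1,2).astype(np.int32)); return np.array([m["m10"],m["m01"]])/m["m00"]
```

Nest yaw is about 8.7°. Its origin is about (0.5345, 0.0121), and plate edge, board, window, gold square and grip agree to about 2 mm. The board sits at nest y ≈ −48. Next I push it home with shut fingers in the window.

```bash
cat >> h.py <<'E'
from scipy.spatial.transform import Rotation as Ro
A=np.deg2rad(8.7); EX=np.array([np.cos(A),np.sin(A),0]); EY=np.array([-np.sin(A),np.cos(A),0]); O=np.array([.5345,.0121,0])
def N(x,y,z): return O+EX*x/1e3+EY*y/1e3+np.array([0,0,z/1e3])      # nest mm -> world m
def toN(p): q=np.asarray(p)-O; return np.round(1e3*np.array([q@EX,q@EY,q[2]]),1)
ROT=Ro.from_matrix(np.c_[EY,EX,[0,0,-1.]]).as_rotvec()           # tool down, fingers close along nest x
def st(bot,msg=""):
    f=bot.current_contact_force(); print(msg,"t%.1f"%bot.current_clock(),toN(bot.current_ee_pos()),"F nest",np.round([f@EX,f@EY,f[2]],1),flush=True)
E
python3 - <<'E'
from workcell import bot
from h import *
f=lambda p:bot.inverse_kinematics(p,ROT)
for p in (N(0,-84,150),N(0,-22,30),N(0,219,110),N(0,156,156),N(0,82,157),N(0,82,260),[.596,-.308,.055]): print(np.round(f(p),2))
bot.set_gripper(0.0,20)
bot.goto(N(0,-84,110),ROT); st(bot,"above")
bot.line_to(N(0,-84,30)); st(bot,"in window")
bot.line_to(N(0,-32,30),max_speed=.08); st(bot,"pushed")
for y in range(-30,-10,2):
    bot.line_to(N(0,y,30),max_speed=.05); st(bot,y)
    if bot.current_contact_force()@EY<-8: break
E
```

```text
[-0.35  0.13  1.71 -0.    1.3  -0.5 ]
[-0.24  0.25  1.83 -0.    1.05 -0.39]
[ 0.21  0.17  1.75 -0.    1.22  0.06]
[ 0.09  0.09  1.74 -0.    1.31 -0.06]
[-0.05  0.07  1.76 -0.    1.31 -0.2 ]
[-0.05  0.    1.63 -0.    1.51 -0.2 ]
[-0.66  0.53  1.42 -0.    1.2  -0.81]
above t3.4 [  0.  -85.  110.3] F nest [-0.2  0.3 -0.3]
in window t4.1 [  0.6 -84.6  30.8] F nest [ 0.3  0.6 -0.4]
pushed t4.9 [  0.1 -32.1  30.1] F nest [-0.2 -0.2  0.3]
-30 t5.1 [  0.  -30.3  30. ] F nest [-1.1 -0.2  0.4]
-28 t5.4 [ -0. -28.  30.] F nest [-0.8 -0.9 -0.7]
-26 t5.6 [ -0.  -25.9  30. ] F nest [ 0.  -0.4 -0.2]
-24 t5.9 [ -0.  -23.9  30. ] F nest [-1.  -0.8  0.9]
-22 t6.1 [ -0.1 -21.8  29.9] F nest [0.5 0.4 0.3]
-20 t6.4 [ -0.  -19.9  30. ] F nest [ 0.7 -0.   0.4]
-18 t6.6 [ -0.  -17.9  30. ] F nest [-0.4  0.5 -1. ]
-16 t6.9 [ -0.  -15.9  30. ] F nest [-0.2  0.2 -0.3]
-14 t7.1 [  0.  -13.9  30. ] F nest [ 0.  -0.3 -0.4]
-12 t7.4 [ -0.  -11.9  30. ] F nest [-0.3 -0.  -0.8]
```

```bash
python3 - <<'E'
from workcell import bot
from h import *
w=bot.read_camera("wrist")["pixels"];s=bot.read_camera("side")["pixels"]
a=cv2.resize(s[180:360,220:440],(587,480),interpolation=cv2.INTER_CUBIC)
cv2.imwrite("pics/w1.png",np.hstack([cv2.resize(w,(400,300)),cv2.resize(a,(367,300))]))
E
```

```text
(no output)
```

View pics/w1.png

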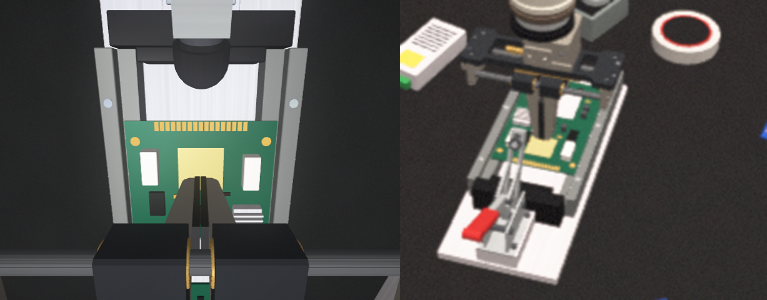

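The wrist view shows the fingers in the window. The leading edge (row 121) is still well short of the black block (row ~60), so I measure this.

```bash
python3 - <<'E'
from workcell import bot
from h import *
c=bot.read_camera("wrist"); st(bot)
for n,p,z in(("leadL",(125,121),.0424),("leadR",(277,121),.0424),("gold near",(200,148),.0424),("jaw bottom edge",(120,60),.049),("jaw R",(280,60),.049),("blocktop",(120,45),.056),("fenceL outer start",(95,50),.05),("fenceR",(307,50),.05),("screwL",(108,103),.05),("screwR",(293,103),.05)):
    print(n,toN(plane(c,np.array(p)*1.6,z)))
s=bot.read_camera("side");t=bot.read_camera("top")
G=((50,90,40),(90,255,255))
q=np.vstack(blob(s["pixels"],*G,(260,220,360,300))[:3]);w=np.array([toN(plane(s,p,.0424))[:2] for p in q]);print("side board ext",w.min(0),w.max(0))
E
```

```text
t7.5 [  0. -12.  30.] F nest [ 0.4 -0.2 -0.1]
leadL [-53.2  37.4  42.4]
leadR [55.4 37.3 42.4]
gold near [ 0.3 17.3 42.4]
jaw bottom edge [-51.1  78.2  49. ]
jaw R [51.9 78.1 49. ]
blocktop [-48.2  86.4  56. ]
fenceL outer start [-66.1  84.1  50. ]
fenceR [68.1 84.1 50. ]
screwL [-61.3  50.9  50. ]
screwR [62.7 50.9 50. ]
side board ext [ -54.  -107.2] [54.4 36.2]
```

```bash
python3 - <<'E'
from workcell import bot
from h import *
W=bot.read_camera("wrist");S=bot.read_camera("side")
def onx0(c,uv):
    o,d=ray(c,uv); return toN(o+d*((O-o)@EX)/(d@EX))
def ony(c,uv,y):
    o,d=ray(c,uv); return toN(o+d*((N(0,y,0)-o)@EY)/(d@EY))
print("tip side on x=0",onx0(S,(305,262)),"on y=-12",ony(S,(305,262),-12))
print("tip wrist on y=-2",ony(W,(320,285),-2),ony(W,(320,285),-12))
print(toN(-W["R"].T@W["t"]),np.round(bot.current_joints(),3),bot.current_opening())
a=cv2.resize(W["pixels"][240:480,180:460],(467,400));b=cv2.resize(S["pixels"][205:305,270:350],(320,400),interpolation=cv2.INTER_CUBIC)
cv2.imwrite("pics/w2.png",np.hstack([a,b]))
E
```

```text
tip side on x=0 [ -0.  -10.8  48.6] on y=-12 [  0.4 -12.   47.5]
tip wrist on y=-2 [ 0.3 -2.  53.6] [  0.3 -12.   30.1]
[  0.4  69.4 221.5] [-0.225  0.249  1.839 -0.     1.054 -0.377] 0.0050349157762115
```

View pics/w2.png

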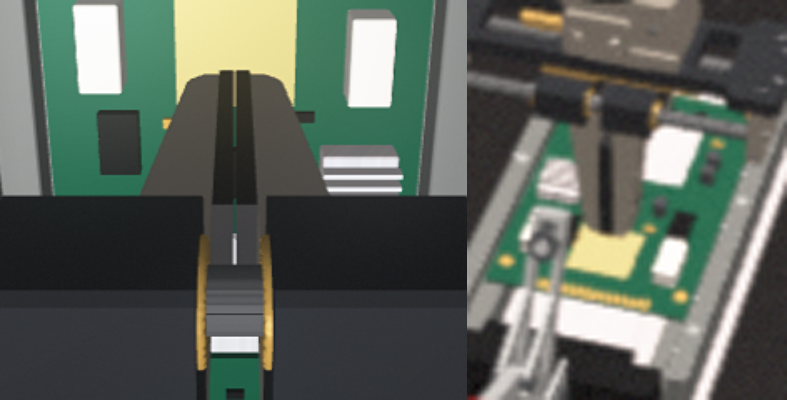

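The fingers moved ahead of the window without moving the board. Either the tip ended above the board or it clipped through it. I raise the hand and compare the tip's apparent position.

```bash
python3 - <<'E'
from workcell import bot
from h import *
bot.line_to(N(0,-12,110)); st(bot)
W=bot.read_camera("wrist");S=bot.read_camera("side")
a=cv2.resize(W["pixels"][240:480,180:460],(467,400));b=cv2.resize(S["pixels"][170:290,265:361],(320,400),interpolation=cv2.INTER_CUBIC)
cv2.imwrite("pics/w3.png",np.hstack([a,b]))
g=lambda uv,c,y:toN((lambda o,d:o+d*((N(0,y,0)-o)@EY)/(d@EY))(*ray(c,uv)))
for y in(-22,-17,-12,-7,-2): print(y,g((320,282),W,y))
print(bot.current_opening(),bot.current_grip_force())
E
```

```text
t8.4 [ -0.6 -11.8 109.2] F nest [-0.2 -0.5 -0.3]
-22 [ -0.3 -22.   80.6]
-17 [ -0.3 -17.   92.7]
-12 [ -0.3 -12.  104.7]
-7 [ -0.2  -7.  116.7]
-2 [ -0.2  -2.  128.7]
0.0021447361968559902 0.0
```

View pics/w3.png

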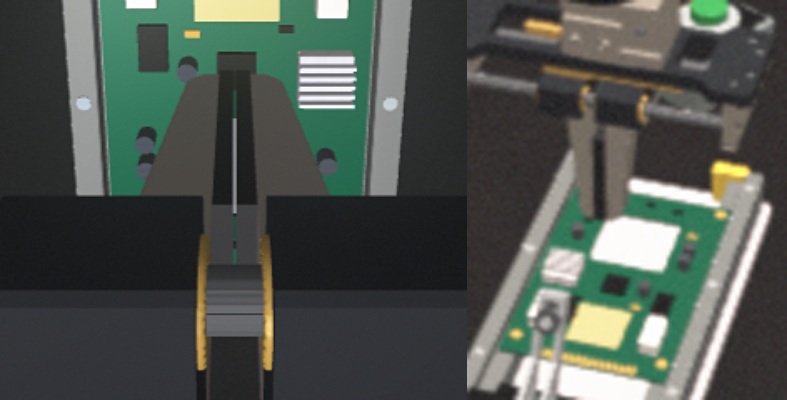

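```bash
python3 - <<'E'
from workcell import bot
from h import *
W=bot.read_camera("wrist");S=bot.read_camera("side")
g=lambda uv,c,y:toN((lambda o,d:o+d*((N(0,y,0)-o)@EY)/(d@EY))(*ray(c,uv)))
for y in(-22,-12,-2): print(y,"wrist",g((320,282),W,y),"side",g((305,235),S,y))
p,e=tri(W,(320,282),S,(305,235));print(toN(p),e)
for uv in((292,285),(354,285)): print(g(uv,W,-2),g(uv,W,-8),g(uv,W,-12))
st(bot)
E
```

```text
-22 wrist [ -0.9 -22.   79.3] side [  2.8 -22.  114.8]
-12 wrist [ -0.8 -12.  103.4] side [ -0.3 -12.  123.9]
-2 wrist [ -0.7  -2.  127.5] side [ -3.4  -2.  133.1]
[ -2.2  -0.4 133.5] 0.0033872261751154167
[-13.3  -2.  131. ] [-14.4  -8.  116.9] [-15.2 -12.  107.4]
[ 14.6  -2.  131. ] [ 15.8  -8.  116.8] [ 16.7 -12.  107.4]
 t8.6 [ -0.9 -11.7 108.7] F nest [ 0.9 -0.4  0.8]
```

Triangulation puts the shut fingers' real end at z ≈ 129–133 while the TCP reads 109. The tips therefore end about 20 mm short of the reported TCP, and the earlier push passed over the board. I re-enter the window deeper, in force-checked steps.

```bash
python3 - <<'E'
from workcell import bot
from h import *
bot.line_to(N(0,-84,110),max_speed=.2); bot.line_to(N(0,-84,30),max_speed=.2)
for z in(24,18,13):
    bot.line_to(N(0,-84,z),max_speed=.04); st(bot,z)
    if bot.current_contact_force()[2]>4: bot.line_to(N(0,-84,z+5)); break
z=toN(bot.current_ee_pos())[2]
bot.line_to(N(0,-62,z),max_speed=.06); st(bot,"touch?")
bot.line_to(N(0,-50,z),max_speed=.06); st(bot,"moved?")
S=bot.read_camera("side");G=((50,90,40),(90,255,255))
q=np.vstack(blob(S["pixels"],*G,(260,220,360,310))[:3]);w=np.array([toN(plane(S,p,.0424))[:2] for p in q]);print("side board ext",w.min(0),w.max(0))
E
```

```text
24 t10.0 [  0.5 -84.2  24.7] F nest [-0.7  0.1  0.3]
18 t10.3 [ -0.3 -83.8  17.6] F nest [ 0.5 -0.8 -0. ]
13 t10.5 [ -0.3 -83.8  12.6] F nest [ 0.2  0.1 -0.3]
touch? t11.1 [ -0.1 -61.5  12.6] F nest [-0.5 -0.2  0.4]
moved? t11.4 [ -0.1 -49.5  12.5] F nest [-0.6  0.3 -0.4]
side board ext [ -54.  -109.4] [53.7 57.6]
```

The board moves now (leading edge 37→57), and a TCP reading below the plate top without contact confirms the ~20 mm offset. Pushing on home.

```bash
cat >> h.py <<'E'
def board(bot):
    S=bot.read_camera("side");q=np.vstack(blob(S["pixels"],(50,90,40),(90,255,255),(255,200,365,320))[:3])
    w=np.array([toN(plane(S,p,.0424))[:2] for p in q]);print("side board ext",w.min(0),w.max(0)); return S
E
python3 - <<'E'
from workcell import bot
from h import *
bot.line_to(N(0,-26,12.6),max_speed=.08); st(bot)
for y in np.arange(-24,-12,1.5):
    bot.line_to(N(0,y,12.6),max_speed=.03); st(bot,y)
    if bot.current_contact_force()@EY<-9: break
W=bot.read_camera("wrist");board(bot)
cv2.imwrite("pics/w4.png",W["pixels"][0:300])
E
```

```text
t11.9 [ -0.1 -25.3  12.5] F nest [ 0.1  0.  -0.6]
-24.0 t12.2 [ -0.  -24.   12.6] F nest [-0.1 -0.2  0.4]
-22.5 t12.4 [  0.  -22.6  12.6] F nest [ 0.8 -0.9 -0.9]
-21.0 t12.7 [  0.3 -21.5  12.7] F nest [ 0.5 -2.8 -1.7]
-19.5 t12.9 [  0.4 -21.2  12.9] F nest [ 1.  -8.5 -1.6]
-18.0 t13.2 [  0.5 -21.   13.1] F nest [ -0.4 -11.6  -2.5]
side board ext [-54.  -82.9] [53.7 69.2]
```

View pics/w4.png

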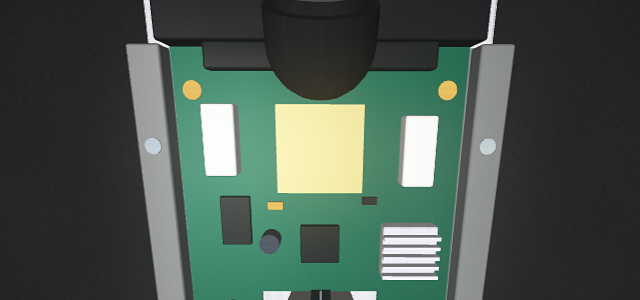

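The board is home: the finger stops at y ≈ −21 with 11.6 N, and the leading edge is in the jaws. Now the clamp: grasp the grip across x and swing it along its circle.

```bash
cat >> h.py <<'E'
DZ=38  # commanded TCP below grasp point: 19 + 19 measured tip offset
def arc(bot,degs,sp=.08,fmax=45):
    for a in degs:
        r=np.deg2rad(a); bot.line_to(N(0,118+123*np.cos(r),58+123*np.sin(r)-DZ),max_speed=sp); st(bot,"%.0f"%a)
        if np.linalg.norm(bot.current_contact_force())>fmax: print("STOP"); break
E
python3 - <<'E'
from workcell import bot
from h import *
bot.line_to(N(0,-28,12.6)); bot.line_to(N(0,-28,190),max_speed=.3); board(bot)
bot.set_gripper(.5,25)
bot.goto(N(0,219,190),ROT); st(bot)
bot.line_to(N(0,219,129-DZ),max_speed=.15); st(bot,"down")
S=bot.read_camera("side")["pixels"]
bot.set_gripper(0,25); print(bot.current_opening(),bot.current_grip_force()); st(bot,"closed")
W=bot.read_camera("wrist")["pixels"]
b=cv2.resize(S[200:360,190:350],(500,500),interpolation=cv2.INTER_CUBIC)
cv2.imwrite("pics/g1.png",np.hstack([b,cv2.resize(W[180:480,220:420],(300,450)) if 0 else cv2.resize(W[140:480,180:384],(300,500))]))
E
```

```text
side board ext [-54.  -84.6] [53.6 71.8]
 t16.1 [  0.3 218.1 190. ] F nest [ 0.1 -0.3 -0.1]
down t16.9 [  0.9 218.7  92. ] F nest [-0.5  0.1  0.6]
0.21659286606348568 24.999962747097015
closed t17.4 [  0.3 219.1  91.3] F nest [1.  0.5 0.9]
```

View pics/g1.png

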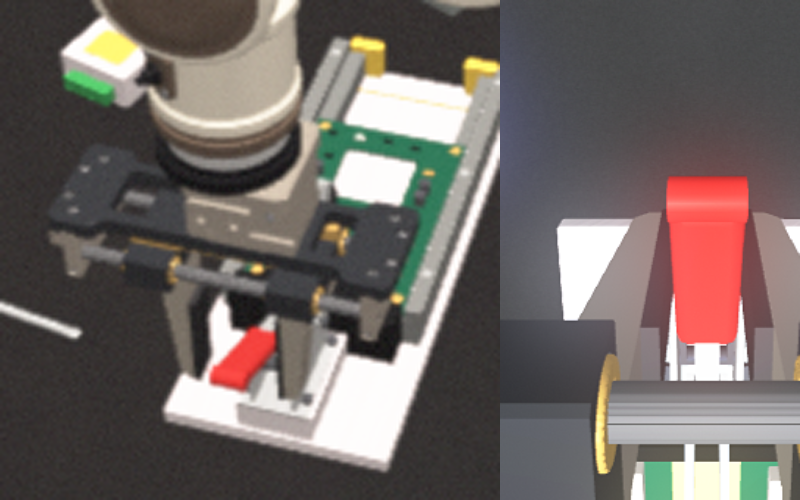

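The grip is held: opening 0.217 is 20 mm at 25 N, with the red grip between both pads. Swinging it over now.

```bash
python3 - <<'E'
from workcell import bot
from h import *
arc(bot,[43,51,59,67,75,83,90,96,102,107,108.5],sp=.1)
print(bot.current_opening(),bot.current_grip_force()); board(bot)
E
```

```text
43 t17.8 [  0.5 208.  104.4] F nest [0.  1.4 2.6]
51 t18.1 [  0.4 195.4 115.8] F nest [1.  0.6 3.5]
59 t18.4 [  0.3 181.3 125.5] F nest [ 1.7 -0.2  3.3]
67 t18.8 [  0.2 165.8 133.2] F nest [ 3.  -0.4  2.2]
75 t19.1 [  0.2 149.6 138.8] F nest [ 4.2 -0.8  0.7]
83 t19.4 [1.000e-01 1.329e+02 1.421e+02] F nest [ 3.2 -0.6  1.6]
90 t19.7 [1.000e-01 1.180e+02 1.431e+02] F nest [2.8 0.  1.1]
96 t20.0 [  0.2 105.1 142.6] F nest [4.4 0.5 1.9]
102 t20.3 [1.000e-01 9.270e+01 1.408e+02] F nest [3.5 2.5 4. ]
107 t20.5 [1.000e-01 8.230e+01 1.385e+02] F nest [0.8 1.7 7. ]
108 t20.8 [  0.2  79.4 137.7] F nest [1.9 1.8 7.3]
0.21579050098334757 25.000254826572927
side board ext [-53.9 -82.6] [53.5 72.3]
```

```bash
python3 - <<'E'
from workcell import bot
from h import *
bot.set_gripper(.5); bot.line_to(N(0,79.4,215),max_speed=.25); st(bot)
S=bot.read_camera("side");T=bot.read_camera("top"); R0=((0,150,80),(6,255,255))
for n,c,box in(("side",S,(240,180,345,335)),("top",T,(160,225,320,275))):
    q=blob(c["pixels"],*R0,box)
    if q: m=cen(q[0]);o,d=ray(c,m);print(n,m,len(q[0]),"on x=0",toN(o+d*((O-o)@EX)/(d@EX)))
cv2.imwrite("pics/l1.png",np.hstack([cv2.resize(S["pixels"][180:340,240:368],(400,500),interpolation=cv2.INTER_CUBIC),cv2.resize(T["pixels"][180:305,210:310],(400,500),interpolation=cv2.INTER_CUBIC)]))
E
```

```text
t21.9 [  0.4  79.3 215.7] F nest [ 0.1  0.  -0.3]
side [284.9928525  254.95711501] 73 on x=0 [ -0.  113.4 180. ]
```

View pics/l1.png

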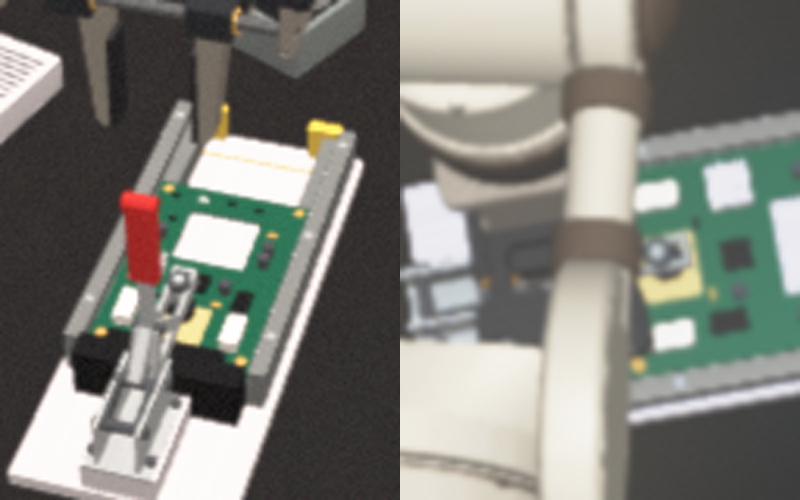

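```bash
python3 - <<'E'
from workcell import bot
from h import *
S=bot.read_camera("side")
def pr(c,X): x=c["R"]@X+c["t"]; return np.round([c["fx"]*x[0]/x[2]+c["cx"],c["fy"]*x[1]/x[2]+c["cy"]],1)
q=blob(S["pixels"],(0,150,80),(6,255,255),(240,180,345,335))[0];print("red",q.min(0),q.max(0),cen(q))
for n,y,z,a in(("locked",82,176,110),("dead",94,178.6,103),("92deg",113,181,92)):
    u=np.array([np.cos(np.deg2rad(a)),np.sin(np.deg2rad(a))]); v=np.array([u[1],-u[0]])
    c=np.array([pr(S,N(x,*(np.array([y,z])+s*u+t*v))) for x in(-10,10) for s in(-35,35) for t in(-6,6)])
    print(n,c.min(0),c.max(0),c.mean(0))
# pad/spindle reference
print("pad on board",pr(S,N(0,48,42.4)))
st(bot)
E
```

```text
red [278 240] [290 270] [285.22222222 254.55361757]
locked [282.8 226.4] [297.8 264.7] [290.2625 245.45  ]
dead [281.4 229.8] [295.2 267.3] [288.25   248.4875]
92deg [278.4 236.8] [291.4 271.6] [285.0375 254.1625]
pad on board [296.8 283.1]
 t22.0 [ -1.1  79.6 213.2] F nest [ 0.2  1.3 -0. ]
```

Red spans rows 240–270, which matches the handle at about 92°, not locked (expected 226–265). It slipped in the pads and sprang back from before dead centre. I now push it over from behind with shut fingers, where slip cannot happen.

```bash
cat >> h.py <<'E'
def pr(c,X): x=c["R"]@X+c["t"]; return np.round([c["fx"]*x[0]/x[2]+c["cx"],c["fy"]*x[1]/x[2]+c["cy"]],1)
def red(bot):
    S=bot.read_camera("side");q=blob(S["pixels"],(0,150,80),(6,255,255),(240,180,345,335))
    if q: print("red",q[0].min(0),q[0].max(0),"(locked 283 226-298 265)")
    return S
E
python3 - <<'E'
from workcell import bot
from h import *
bot.line_to(N(0,79.4,245),max_speed=.3); bot.set_gripper(0,25)
bot.line_to(N(0,152,245),max_speed=.3); bot.line_to(N(0,152,155),max_speed=.2); st(bot)
for y in list(range(132,108,-6))+list(range(108,90,-2)):
    bot.line_to(N(0,y,155-(6 if y<120 else 0)*0),max_speed=.06); st(bot,y)
    if y<106 and bot.current_contact_force()@EY>14: break
red(bot); board(bot)
E
```

```text
t24.0 [  0.7 151.3 155.9] F nest [-0.4  0.4  0.7]
132 t24.5 [  0.2 131.6 155.3] F nest [-0.3  0.2 -0.2]
126 t24.8 [ -0.  125.9 155. ] F nest [0.1 0.6 0.5]
120 t25.0 [  0.  120.4 155. ] F nest [-1.1  1.7  1.4]
114 t25.3 [-1.000e-01  1.138e+02  1.549e+02] F nest [ 0.2  4.4 -1.6]
108 t25.5 [  0.  107.6 155. ] F nest [-0.   0.   0.4]
106 t25.8 [1.000e-01 1.058e+02 1.551e+02] F nest [-0.5 -0.1 -0.1]
104 t26.0 [  0.  103.9 155. ] F nest [ 0.1 -0.3  0.6]
102 t26.3 [ -0.  101.9 155. ] F nest [0.3 1.2 0.3]
100 t26.5 [ -0.  100.  154.9] F nest [ 0.3  0.1 -0.3]
98 t26.8 [-1.000e-01  9.900e+01  1.548e+02] F nest [ 0.7  5.4 -0.6]
96 t27.0 [ -0.2  98.3 154.6] F nest [ 1.6  8.7 -1. ]
94 t27.3 [ -0.3  97.7 154.4] F nest [ 0.8 13.1 -1.7]
92 t27.5 [ -0.4  97.1 154.3] F nest [ 2.3 17.4 -2.2]
red [285 253] [295 264] (locked 283 226-298 265)
side board ext [-53.9 -84.6] [53.5 73.9]
```

Locked: it snapped through at y ≈ 110 and then met a hard stop. Confirm after retreating, then press the button.

```bash
python3 - <<'E'
from workcell import bot
from h import *
bot.line_to(N(0,115,154),max_speed=.15); bot.line_to(N(0,115,245),max_speed=.3); red(bot); board(bot)
B=np.array([.5962,-.3078])
bot.goto([*B,.10],ROT); red(bot); st(bot)
bot.line_to([*B,.052],max_speed=.12); st(bot)
f0=bot.current_contact_force()[2]
for z in np.arange(.049,.024,-.0015):
    bot.line_to([*B,z],max_speed=.04); f=bot.current_contact_force()[2]; p=bot.current_ee_pos()[2]
    print("%.4f %.4f %.1f"%(z,p,f),flush=True)
    if f>12: break
S=bot.read_camera("side")["pixels"];cv2.imwrite("pics/b1.png",cv2.resize(S[150:220,290:380],(720,560),interpolation=cv2.INTER_CUBIC))
E
```

```text
red [285 229] [297 264] (locked 283 226-298 265)
side board ext [-53.9 -84.6] [53.6 72.3]
red [285 229] [297 264] (locked 283 226-298 265)
 t30.2 [  13.5 -324.6  100.8] F nest [ 0.3 -0.7 -0.4]
 t30.8 [  12.8 -325.4   52.1] F nest [0.8 0.6 0.2]
0.0490 0.0497 1.0
0.0475 0.0476 -1.0
0.0460 0.0462 0.3
0.0445 0.0448 2.6
0.0430 0.0432 2.8
0.0415 0.0417 4.0
0.0400 0.0402 4.0
0.0385 0.0400 10.1
0.0370 0.0399 18.4
```

Button contact came at z ≈ 45.5 and the hard stop at 39.9, so 6 mm travel with over 18 N: fully pressed. The clamp stays locked (red rows 229–264). Now I open the clamp by pushing the handle back along its arc.

```bash
python3 - <<'E'
from workcell import bot
from h import *
bot.line_to([.5962,-.3078,.10],max_speed=.2)
bot.goto(N(0,25,225),ROT); red(bot); bot.line_to(N(0,38,160),max_speed=.2); st(bot)
def pose(phi,od):
    th=np.deg2rad(np.interp(phi,[35.1,72,107],[25.8,64,110])); p=np.deg2rad(phi)
    G=np.array([118+123*np.cos(p),58+123*np.sin(p)]);d=np.array([np.cos(th),np.sin(th)]);n=np.array([-d[1],d[0]])
    if th>np.pi/2: return (G+32*d)[0]-16+od,180
    C=G+(6-od)*n; return C[0]-10,C[1]
for phi in(107,104,101,98,94,90,83,76,69,62,55,48,42,37,35):
    y,z=pose(phi,3); bot.line_to(N(0,y,z-20),max_speed=.09); st(bot,phi)
    if np.linalg.norm(bot.current_contact_force())>25: print("STOP");break
for k in range(4):
    if bot.current_contact_force()[2]>8: break
    z-=2; bot.line_to(N(0,y,z-20),max_speed=.05); st(bot,"down")
S=bot.read_camera("side")["pixels"]
q=blob(S,(0,150,80),(6,255,255),(240,180,345,345));print([ (k.min(0),k.max(0)) for k in q[:2]]); 
E
```

```text
red [285 229] [297 264] (locked 283 226-298 265)
 t35.5 [1.000e-01 3.750e+01 1.601e+02] F nest [-0.6 -1.4 -0.1]
107 t35.8 [  0.6  58.4 161.1] F nest [-0.2 -0.8  0.2]
104 t36.1 [1.000e-01 6.670e+01 1.602e+02] F nest [ 0.7  0.  -0.4]
101 t36.3 [ -0.3  75.4 159.7] F nest [-0.4  0.2 -0.1]
98 t36.6 [-1.000e-01  8.380e+01  1.599e+02] F nest [1.2 0.5 0.5]
94 t36.9 [ -0.   95.1 160. ] F nest [ 0.1 -0.3  0.3]
90 t37.1 [1.000e-01 1.053e+02 1.612e+02] F nest [-0.1 -0.9  0.6]
83 t37.4 [-1.000e-01  1.204e+02  1.606e+02] F nest [-0.8 -0.  -0.9]
76 t37.8 [-1.000e-01  1.352e+02  1.582e+02] F nest [-0.3  0.2 -0.2]
69 t38.1 [ -0.2 149.8 154. ] F nest [-0.5 -0.8  0. ]
62 t38.4 [ -0.4 163.8 147.9] F nest [-0.6  0.2  0.6]
55 t38.7 [ -0.4 176.8 140.3] F nest [ 0.6 -0.3 -0. ]
48 t39.0 [ -0.4 188.8 131.1] F nest [-0.5 -0.7  0.7]
42 t39.3 [ -0.6 198.1 122.1] F nest [-0.6  0.4  0.2]
37 t39.6 [-2.000e-01  2.048e+02  1.144e+02] F nest [-0.6 -4.   1.9]
35 t39.8 [  0.7 207.3 111.8] F nest [ 0.8 -1.6  3.2]
down t40.1 [  1.2 207.8 110.9] F nest [-1.1 -1.1  9.4]
[(array([257, 308]), array([278, 324]))]
```

```bash
python3 - <<'E'
from workcell import bot
from h import *
bot.line_to(N(0,195,160),max_speed=.2); bot.line_to(N(0,195,200),max_speed=.25)
bot.goto(N(0,-36,190),ROT)
S=bot.read_camera("side")["pixels"]; q=blob(S,(0,150,80),(6,255,255),(240,180,345,345));print("grip",cen(q[0]),"open was 268.1 314.4")
bot.line_to(N(0,-36,60),max_speed=.25); bot.line_to(N(0,-36,30),max_speed=.1); st(bot)
bot.line_to(N(0,-36,13),max_speed=.06); st(bot)
bot.line_to(N(0,-124,13),max_speed=.09); st(bot)
for y in np.arange(-126,-142,-1.5):
    bot.line_to(N(0,y,13),max_speed=.03); st(bot,y)
    if bot.current_contact_force()@EY>7: break
bot.line_to(N(0,-117,13),max_speed=.06); st(bot); bot.line_to(N(0,-117,60),max_speed=.1); bot.line_to(N(0,-117,200),max_speed=.3); board(bot)
W=bot.read_camera("wrist"); S=bot.read_camera("side")
cv2.imwrite("pics/f1.png",np.hstack([cv2.resize(S["pixels"][190:350,230:390],(400,400),interpolation=cv2.INTER_CUBIC),cv2.resize(W["pixels"],(400,400))]))
E
```

```text
grip [268.08658009 314.36796537] open was 268.1 314.4
 t42.9 [  0.5 -36.2  30.7] F nest [ 0.1  0.1 -0.3]
 t43.4 [ -0.4 -35.8  12.5] F nest [ 0.1 -0.4 -0.4]
 t44.5 [-1.000e-01 -1.237e+02  1.280e+01] F nest [-0.5  1.6 -0. ]
-126.0 t44.7 [-1.000e-01 -1.257e+02  1.290e+01] F nest [-0.   0.1 -0.5]
-127.5 t45.0 [  -0.  -127.4   12.9] F nest [-0.4  1.4 -0.2]
-129.0 t45.2 [  -0.  -129.2   13. ] F nest [ 0.1  1.1 -0.7]
-130.5 t45.5 [  -0.  -130.5   13. ] F nest [ 0.7  1.4 -0. ]
-132.0 t45.7 [-1.000e-01 -1.307e+02  1.290e+01] F nest [-0.3  5.7  1.2]
-133.5 t46.0 [-1.000e-01 -1.309e+02  1.280e+01] F nest [-0.   9.6  3.5]
 t46.4 [ 1.00e-01 -1.17e+02  1.31e+01] F nest [ 0.3 -0.6 -0. ]
side board ext [ -54.  -167.4] [53.4  3.3]
```

```bash
python3 - <<'E'
from workcell import bot
from h import *
st(bot); board(bot); print(bot.job_done())
E
```

```text
t47.8 [  -1.4 -116.2  197.3] F nest [-0.3  0.9 -0.3]
side board ext [ -54. -168.] [53.4  3.3]
the job is handed in; nothing more can be done
None
```

I handed the job in at about 48 s: board slid home, clamp locked (second try; the handle slipped in the grip on the first), button pressed its full 6 mm, clamp swung fully open, board back at the yellow stops, gripper clear of everything.

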